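Put the long objective away in its screw-lid jar

ROBOT

A 7-joint arm with a two-finger parallel gripper is mounted at the origin on the work surface. World frame = base frame: x ahead of the robot, y to its left, z up, the work surface at z = 0. Lengths are in mm, angles in rad, forces in N, time in s.
With the tool pointing down it reaches from about 425 to 950 mm from the base axis. Payload 16.7 kg.
Tool frame: the origin (TCP) lies at the very end of the fingers, on their centre line; the grasp point (between the pads) lies behind it (arm.hold_point_z is the z of the grasp point in the tool frame, in mm); z points along the fingers, y is the direction in which the jaws open and shut (so a half turn about z gives the same grasp; the last joint's range is limited). The gripper opens to 94 mm and grips with 3 to 60 N. Pads are 16 mm wide; open, the fingers measure 119 mm over their backs; the gripper's body (75 mm by 177 mm) begins 78 mm behind the grasp point.
Start: joints at [-1.286, 0.426, 0.074, 1.606, -0.034, 1.111, -0.067], TCP at [283.716, 612.437, 205.467] pointing down, gripper open.
Joint ranges: [-2.85, 2.85], [-0.5, 2.14], [-1.23, 1.37], [0.21, 2.46], [-1.02, 4.16], [0.16, 2.05], [-2.73, 2.73]. Speed limits (rad/s): [1.89, 1.89, 2.39, 2.39, 3.01, 3.01, 3.01].

INTERFACE

Orientations are given as a unit quaternion [x, y, z, w].
In Python, from cell import arm gives the robot as it stands.
- The arm moves only by the tool arm_command, never from a script. Its argument "plan" is a list of rows, each an object with "slide": the shift along the tool's x, y, z in mm, a list of three; "roll": the turn about the tool's z in degrees; "claw": the closure in counts, from 0 (fully open) to 255 (shut). In form: [{"slide": [tx, ty, tz], "roll": roll, "claw": claw}, ...]. A call has 1 to 20 rows; each row shifts and turns the commanded pose from where the row before left it, along the tool's axes as they then stand; what a row does not reach is not made up. A row lasts 1/8 s, in which the tool goes at most 62.5 mm and 10.7 degrees, less where a joint would pass 70% of its speed; a pose out of reach is approached as far as the arm can. A call is refused whole if a number of a shift passes 62.5 or a number of a turn 10.7, either way. A call with a gripper value outside its range is refused whole. The fingers move at their own pace and stop on an object; "squeeze" is the grip in N (left out, the last holds). Time passes only in rows, so rows that do not move let the fingers close. It gives the time, the measured TCP pose, the force and the opening at its end, in the units of the state.
- arm.read_state(): the state, without advancing time (a new reading comes with each control period).
- arm.snapshot(name): name is "scene" or "top"; returns a dict with "img" (400x640x3 uint8, blue, green, red), "mtx" (3x3 intrinsics, pixels), "R" (3x3) and "t" (3): a world point X has camera coordinates R X + t. Camera axes: x right, y down, z forward; pixel columns grow to the right and rows downward; lengths in mm; the calibration is good to about 2 mm. A picture is of the moment at which its call begins. There is no depth.
- arm.sign_off(): hands the job in, once; it reports no verdict.
The state is a dict: "t": time; "joints": joint angles; "dq": joint speeds; "joint_torque": joint torques, N m; "tcp_pos": TCP position; "tool_rot": TCP orientation; "contact_force": force on the tool from outside, world axes, zero at the start; "torque": the same for the moment, N m; "finger_gap": finger opening in mm.
Only numpy, scipy, OpenCV 4.12 (cv2) and the standard library are available. Lean on these libraries where they do the work, as an engineer would, in place of code of your own. Each camera call takes 0.05 s, during which the arm holds its last target.

TASK

Put the longer of the two loose microscope objectives into the open storage jar, standing on its thread as it stands now; set it down, do not drop it. Then swing the hinged lid fully shut and, once it is shut, twist its screw cap clockwise until it is fully home. Leave the other things on the bench where they are.

Things in the scene. Friction and masses are not known exactly. Their poses are not given: they have to be found in the camera images.
- jar: round amber storage jar fixed to the bench, outside diameter 116 mm, rim 86 mm above the bench, wall 4 mm, floor 8 mm thick (inside diameter 108 mm, depth 78 mm). Origin on the jar's axis at bench level, z up; its x axis points level from the jar's axis to the lid's hinge. Under it lies a foot plate 150 x 128 x 6 mm. Its open lid leans outward behind the hinge
- jar_floor (a point): centre of the jar's inside floor, 8 mm above the bench
- lid_hinge (a point): the lid's hinge line, level with the jar's rim (86 mm above the bench) and 66 mm from the jar's axis along the jar's x; the line runs along the jar's y
- lid (a joint): lid angle in rad: 0 = shut, flat on the rim; grows as it opens, 1.57 upright, up to 2.35 leaning outward. Stiff hinge: it stays where it is left; about 3 N at the free edge moves it
- cap (a joint): screw cap angle in rad: grows as the cap is turned clockwise seen from above (lid shut); end stop at 1.75 = fully home, starts loose at 0 to 0.4. Stays where left; friction 0.08 N m. From 0 to 1.75 it sinks 4 mm towards the lid. With the lid shut, the bar's direction is the jar's x axis turned counter-clockwise by (1.75 minus this value): at home the bar points at the hinge
- cap_centre (a point): on the cap's axis at its flat outer face, at the foot of its bar; with the lid shut, on the jar's axis, 108 mm above the bench (cap at 0) or 104 mm (home). The cap is a grey knurled disc, diameter 112 mm, 12 mm thick, coaxial with the lid; across its middle stands a black straight bar 96 mm long, 12 mm wide, 28 mm high, to push or pinch
- objective_long: the long objective: steel barrel, diameter 26 mm from 5 to 59 mm above its foot, 75 mm tall in all, narrowing to a 12 mm nose on top; stands on its thread, diameter 21 mm, 5 mm high. About 0.15 kg. Origin at the centre of its foot, z up
- objective_short: the short objective, same look and diameter, 40 mm tall; origin at the centre of its foot. To be left alone
- oil_bottle: small amber bottle, diameter 44 mm, 85 mm tall; origin at the centre of its foot. To be left alone
- slide_box: flat closed slide box, 97 x 172 x 34 mm; origin at the centre of its underside. To be left alone
- dish: low glass dish, diameter 90 mm, 16 mm tall; origin at the centre of its underside. To be left alone
- lid_edge (a point): free edge of the lid's underside, opposite the hinge and 124 mm from it. The lid is a black disc, diameter 116 mm, 6 mm thick, centred 66 mm from the hinge; its underside lies in the hinge's plane, and the screw cap sits on its outer (upper) face, which faces away from the jar's mouth while it is open
Not all that is in view belongs to the job. What is shaped like the objective_long but purple is not meant.

How it is judged:
By the outcome, as a careful person would: the job done as asked, in the order asked, and still so for the second after the job is handed in, with the robot touching nothing.
It also fails if it takes over 58 s, if anything falls off the work surface, if the arm or the gripper's body presses on something with over 40 N, if the wrist force passes 120 N, or if a joint passes its speed limit or range.

## Working session

There is one attempt and no reset: what is moved stays moved. The work goes in short steps, Python scripts to look and compute and a tool call to move; the robot and the scene stay as the last step left them, time stands still between calls to the robot, and variables do not carry over. Pictures are saved under pics/ and viewed, and the job is handed in when it is done.

Besides the shell and the picture viewer there is one more tool, called as a command line: name --argument value ..., lists and objects as JSON in quotes. arm_command: Moves the arm, as the interface text tells. Its arguments: {"type":"object","properties":{"plan":{"type":"array","items":{"type":"object","properties":{"slide":{"type":"array","items":{"type":"number"}},"roll":{"type":"number"},"claw":{"type":"number"}}}},"squeeze":{"type":"number"}},"required":["plan"]}

```bash
mkdir -p pics; ls
python3 - <<'E'
from cell import arm
import cv2
print(arm.read_state(), arm.hold_point_z)
for n in ("scene","top"):
    s=arm.snapshot(n); cv2.imwrite(f"pics/{n}0.png",s["img"]); print(n,s["mtx"],s["R"],s["t"])
E
```

```text
pics
{'t': 0.0, 'joints': array([-1.28649227,  0.42671855,  0.07383154,  1.60659039, -0.03408543,
        1.11083211, -0.06711534]), 'dq': array([ 0.00077009, -0.00073192, -0.00094662, -0.00028844,  0.00041146,
       -0.00025792, -0.00044406]), 'joint_torque': array([ 2.78221429e-03, -9.35773087e+01,  3.66856188e+00, -4.54220438e+01,
       -4.87240346e-02,  1.96586660e-02,  6.27568465e-05]), 'tcp_pos': array([283.55512797, 612.06583   , 204.79136539]), 'tool_rot': array([ 2.15216172e-01,  9.76566221e-01, -6.38557664e-04, -8.99761016e-05]), 'contact_force': array([-0.28567973,  0.24637225, -0.44265036]), 'torque': array([-0.00983207,  0.00276623, -0.01701874]), 'finger_gap': 93.88963593235201} -18.8
scene [[491.84090283   0.         318.42883543]
 [  0.         491.84090283 189.0965499 ]
 [  0.           0.           1.        ]] [[ 0.60770381  0.79411755  0.0085671 ]
 [ 0.58628494 -0.44132969 -0.67933649]
 [-0.53569212  0.41785814 -0.7337769 ]] [-446.93261114 -247.17363078 1482.59611207]
top [[442.83236749   0.         319.1468765 ]
 [  0.         442.83236749 201.50815224]
 [  0.           0.           1.        ]] [[ 0.0210259  -0.99976644  0.00499747]
 [-0.98619516 -0.02156115 -0.16417739]
 [ 0.1642468  -0.0014765  -0.98641817]] [  41.48410327  605.04527739 1129.66940551]
```

View pics/scene0.png

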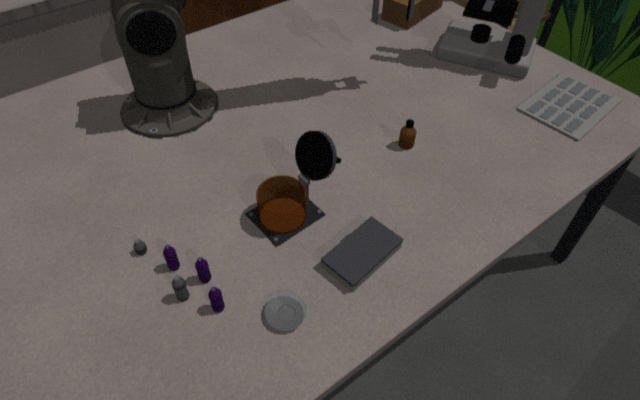

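View pics/top0.png

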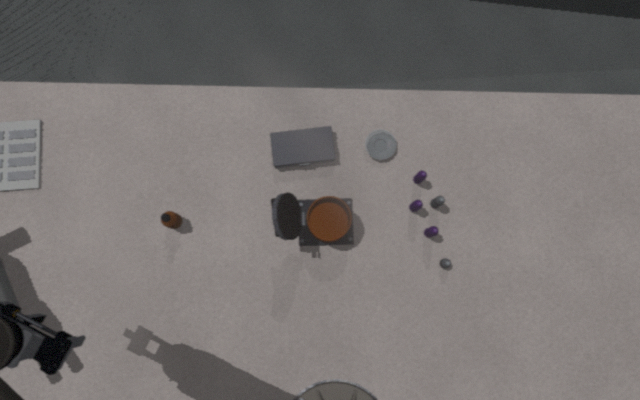

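The scene view shows the jar at (283,205) with its lid at (316,155), the grey long objective at (180,288) and the short one at (139,247). The three purple decoys stand around the long one. In the top view the jar is at (329,219), the long objective at (438,202), the short one at (446,263) and the purple ones at (420,177), (416,206) and (432,231). I'll measure these now.

```bash
cat > h.py <<'E'
import numpy as np, cv2
from cell import arm
def ray(s,uv):
    d=np.linalg.inv(s["mtx"])@np.array([uv[0],uv[1],1.]); R=np.array(s["R"]);t=np.array(s["t"])
    return -R.T@t, R.T@d
def plane(s,uv,z):
    c,d=ray(s,uv); return c+d*(z-c[2])/d[2]
def tri(s1,p1,s2,p2):
    A=[];b=[]
    for s,p in((s1,p1),(s2,p2)):
        c,d=ray(s,p); d=d/np.linalg.norm(d); P=np.eye(3)-np.outer(d,d); A.append(P);b.append(P@c)
    X=np.linalg.solve(sum(A),sum(b)); return X,[np.linalg.norm(P@X-q) for P,q in zip(A,b)]
def proj(s,X):
    p=s["mtx"]@(np.array(s["R"])@np.asarray(X,float)+s["t"]); return p[:2]/p[2]
def crop(s,x0,y0,x1,y1,k,name):
    cv2.imwrite(name,cv2.resize(s["img"][y0:y1,x0:x1],None,fx=k,fy=k,interpolation=cv2.INTER_CUBIC))
E
python3 - <<'E'
from h import *
a=arm.snapshot("scene");b=arm.snapshot("top")
ca=cv2.resize(a["img"][225:325,110:250],None,fx=5,fy=5,interpolation=2)
cb=cv2.resize(b["img"][160:280,400:470],None,fx=5,fy=5,interpolation=2)
cv2.imwrite("pics/a1.png",cv2.convertScaleAbs(ca,alpha=1.5));cv2.imwrite("pics/b1.png",cv2.convertScaleAbs(cb,alpha=1.5))
cv2.imwrite("pics/a2.png",cv2.convertScaleAbs(cv2.resize(a["img"][120:250,235:355],None,fx=4.6,fy=4.6,interpolation=2),alpha=1.5))
cv2.imwrite("pics/b2.png",cv2.convertScaleAbs(cv2.resize(b["img"][180:265,260:370],None,fx=6,fy=6,interpolation=2),alpha=1.5))
E
```

```text
(no output)
```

View pics/a1.png

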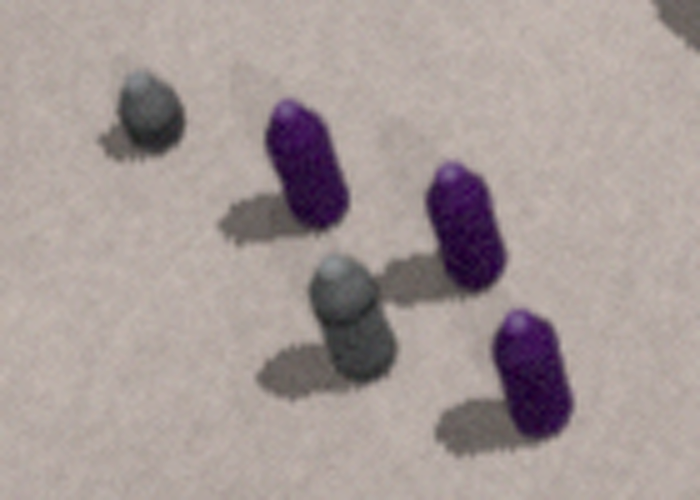

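View pics/b1.png

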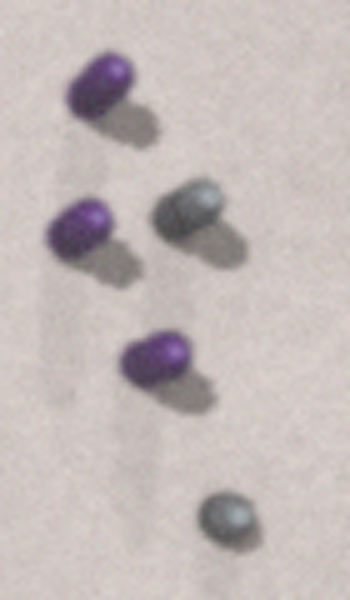

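View pics/a2.png

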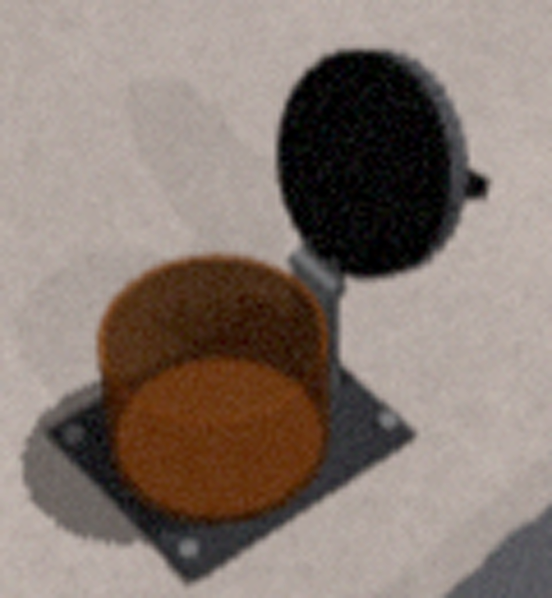

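View pics/b2.png

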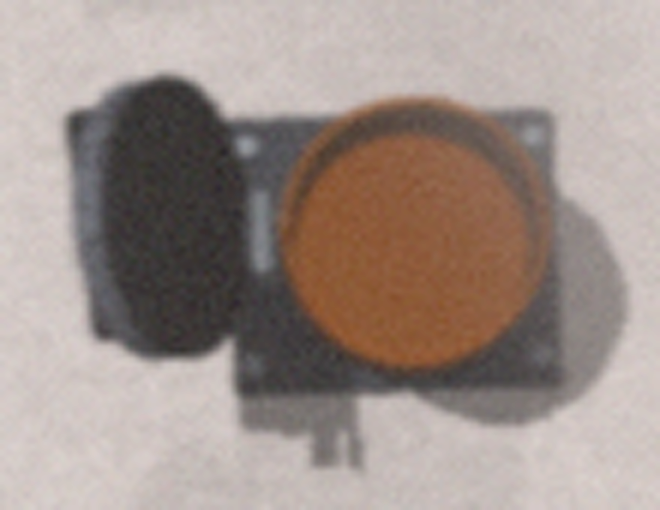

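Run:
```python
from h import *
a=arm.snapshot("scene");b=arm.snapshot("top")
def comps(s,mask,lo=15):
    n,l,st,c=cv2.connectedComponentsWithStats(mask.astype(np.uint8),connectivity=4)
    return [(tuple(np.round(c[i],1)),st[i].tolist()) for i in range(1,n) if st[i][4]>=lo]
for nm,s,roi in(("scene",a,(120,225,250,325)),("top",b,(405,160,465,280))):
    im=cv2.GaussianBlur(s["img"],(3,3),0).astype(int); B,G,R=[im[...,i] for i in range(3)]
    x0,y0,x1,y1=roi; sub=np.zeros(B.shape,bool); sub[y0:y1,x0:x1]=1
    print(nm,"pur",comps(s,sub&(B-G>20)))
    # grey steel: not warm (bench & shadow are R>B)
    print(nm,"grey",comps(s,sub&(R-B<2)&(B-G<12)&(R<130)))
    # amber
    am=(R-B>35)&(R>G+15)
    print(nm,"amber",comps(s,am,100))
    print(im[int(285 if nm=="scene" else 203),(180 if nm=="scene" else 437)], im[292 if nm=="scene" else 208, 165 if nm=="scene" else 446])
```

```text
scene pur [((np.float64(170.9), np.float64(257.2)), [164, 245, 15, 25, 233]), ((np.float64(202.7), np.float64(269.5)), [196, 258, 14, 24, 233]), ((np.float64(216.1), np.float64(299.0)), [209, 287, 15, 25, 249])]
scene grey [((np.float64(139.5), np.float64(247.2)), [135, 240, 11, 15, 127]), ((np.float64(179.9), np.float64(288.3)), [173, 276, 15, 25, 250])]
scene amber [((np.float64(408.8), np.float64(131.9)), [402, 127, 14, 11, 104]), ((np.float64(278.8), np.float64(210.2)), [256, 177, 50, 56, 1568])]
[55 54 54] [106 111 118]
top pur [((np.float64(420.9), np.float64(174.3)), [416, 171, 10, 7, 48]), ((np.float64(416.8), np.float64(203.3)), [412, 200, 10, 7, 48]), ((np.float64(432.4), np.float64(230.0)), [427, 227, 11, 7, 58])]
top grey [((np.float64(419.9), np.float64(181.5)), [416, 179, 9, 5, 18]), ((np.float64(437.4), np.float64(201.4)), [431, 196, 13, 12, 99]), ((np.float64(414.9), np.float64(209.8)), [410, 208, 11, 4, 19]), ((np.float64(429.8), np.float64(235.5)), [425, 235, 11, 2, 15]), ((np.float64(445.2), np.float64(262.6)), [441, 259, 10, 8, 65])]
top amber [((np.float64(327.6), np.float64(221.6)), [307, 203, 42, 38, 1214])]
[62 60 61] [83 85 89]
```

Run:
```python
from h import *
a=arm.snapshot("scene");b=arm.snapshot("top")
im=cv2.GaussianBlur(b["img"],(3,3),0).astype(int); B,G,R=[im[...,i] for i in range(3)]
print("R-B vs: bench",im[190,450],"shadow",im[208,446])
sub=np.zeros(B.shape,bool); sub[160:280,405:465]=1
m=(sub&((B-R)>=-1)&(np.minimum(R,G)<135)).astype(np.uint8)
n,l,st,c=cv2.connectedComponentsWithStats(m,connectivity=4)
T=[(c[i],st[i]) for i in range(1,n) if st[i][4]>30]
S={"p1":(170.9,257.2),"p2":(202.7,269.5),"p3":(216.1,299.0),"short":(139.5,247.2),"long":(179.9,288.3)}
for k,p in S.items():
    best=min(((tri(a,p,b,cc),cc,s) for cc,s in T),key=lambda q:sum(q[0][1]) if 0<q[0][0][2]<90 else 99)
    print(k,best[0][0].round(1),np.round(best[0][1],1),best[1].round(1),best[2])
    print("   plane37", plane(a,p,36).round(1),plane(b,best[1],36).round(1))
# jar rim top
def f(x,y): return (x/6+260-.4,y/6+180-.4)
for p in [(280,245),(553,235),(420,95),(412,368)]: print("rim",plane(b,f(*p),86).round(1))
for p in [(287,245),(530,245),(410,132),(410,368)]: print("floor",plane(b,f(*p),8).round(1))
for p in [(550,112),(560,385),(237,395)]: print("plate",plane(b,f(*p),6).round(1))
def g(x,y): return (x/4.6+235-.4,y/4.6+120-.4)
for p in [(48,432),(190,582),(414,434)]: print("plateS",plane(a,g(*p),6).round(1))
for p in [(98,340),(329,340),(218,255)]: print("rimS",plane(a,g(*p),86).round(1))
for p in [(112,437),(325,437)]: print("floorS",plane(a,g(*p),8).round(1))
# steel hinge block
print("hinge",tri(a,g(316,272),b,f(261,232)))
print("lid centre?",tri(a,g(363,160),b,f(175,215)))
```

```text
R-B vs: bench [128 131 137] shadow [83 84 88]
p1 [ 531.7 -246.1   37.5] [1.2 1.2] [430.9 231.3] [424 226  15  11 127]
   plane37 [ 529.9 -246.9   36. ] [ 532.3 -245.4   36. ]
p2 [ 601.3 -206.5   37.5] [1.1 1.1] [415.6 205.2] [409 199  14  13 124]
   plane37 [ 599.7 -207.1   36. ] [ 602.  -205.8   36. ]
p3 [ 680.1 -218.7   36.3] [1.1 1.1] [419.6 176.8] [413 170  14  14 129]
   plane37 [ 679.3 -219.6   36. ] [ 680.6 -217.8   36. ]
short [ 449.5 -287.7   18.4] [1. 1.] [445.2 262.9] [441 259  10   9  71]
   plane37 [ 463.8 -290.2   36. ] [ 449.4 -281.6   36. ]
long [ 613.1 -265.6   36.2] [1.3 1.3] [437.3 201.4] [431 196  13  11  94]
   plane37 [ 612.3 -266.7   36. ] [ 613.6 -264.5   36. ]
rim [548.1  86.5  86. ]
rim [555.  -30.1  86. ]
rim [614.5  27.8  86. ]
rim [496.9  29.2  86. ]
floor [557.7  85.4   8. ]
floor [560.1 -25.6   8. ]
floor [611.3  30.1   8. ]
floor [502.8  28.2   8. ]
plate [622.4 -34.3   6. ]
plate [496.8 -40.    6. ]
plate [489.1 106.3   6. ]
plateS [497.7 -42.5   6. ]
plateS [623.6 -37.3   6. ]
plateS [615.1 110.9   6. ]
rimS [523.6 -19.8  86. ]
rimS [593.1  72.4  86. ]
rimS [510.6  61.8  86. ]
floorS [522.4 -18.2   8. ]
floorS [589.8  71.2   8. ]
hinge (array([553.01928876,  94.2455697 ,  88.31898424]), [np.float64(0.4630612621354213), np.float64(0.4630612621353148)])
lid centre? (array([551.28207586, 126.55565393, 147.59417096]), [np.float64(1.1774483351186031), np.float64(1.1774483351186578)])
```

Both views agree to about 1 mm, and the heights come out right (about 36 mm at mid-barrel).

| Item | Measured |
|---|---|
| Long objective | (613, -265.5) |
| Jar axis | (557, 28) |
| Jar x direction | about 93.2° |
| Hinge | (553, 94, 88), expected z 86 |
| Lid angle | about 2.06 rad |

First I'll raise the tool, roll it by about 62° and partly close the claw.

arm_command --plan '[{"slide": [0,0,-50],"roll": 10,"claw": 125},{"slide": [0,0,-50],"roll": 10,"claw": 125},{"slide": [0,0,0],"roll": 10,"claw": 125},{"slide": [0,0,0],"roll": 10,"claw": 125},{"slide": [0,0,0],"roll": 10,"claw": 125},{"slide": [0,0,0],"roll": 10,"claw": 125},{"slide": [0,0,0],"roll": 2,"claw": 125},{"slide": [0,0,0],"roll": 0,"claw": 125}]' --squeeze 20

```text
t: 1.4
tcp_pos: [283.6, 612.5, 305.5]
tool_rot: [0.686, 0.727, -0.0, 0.0]
contact_force: [0.2, -0.1, -0.3]
finger_gap: 47.8
```

```bash
cat >> h.py <<'E'
from scipy.spatial.transform import Rotation as Ro
def delta(tx,ty,tz):
    s=arm.read_state(); R=Ro.from_quat(s["tool_rot"]).as_matrix()
    d=R.T@(np.array([tx,ty,tz])-s["tcp_pos"])
    print("t",round(s["t"],2),"pos",s["tcp_pos"].round(1),"yaw_y",round(np.degrees(np.arctan2(R[1,1],R[0,1])),1),"toolz",R[:,2].round(3),"gap",round(s["finger_gap"],1),"F",s["contact_force"].round(1),"j",s["joints"].round(2)); print("slide",d.round(1)); return d
E
python3 -c "
from h import *
delta(613,-265.5,250)"
```

```text
t 1.4 pos [283.6 612.5 305.5] yaw_y 3.3 toolz [ 0. -0. -1.] gap 47.8 F [ 0.2 -0.1 -0.3] j [-1.44  0.37  0.28  1.49 -0.1   1.3  -1.09]
slide [-895.6  277.9   55.5]
```

arm_command --plan '[{"slide": [-56,17.4,0]},{"slide": [-56,17.4,0]},{"slide": [-56,17.4,0]},{"slide": [-56,17.4,0]},{"slide": [-56,17.4,0]},{"slide": [-56,17.4,0]},{"slide": [-56,17.4,0]},{"slide": [-56,17.4,0]},{"slide": [-56,17.4,0]},{"slide": [-56,17.4,0]},{"slide": [-56,17.4,0]},{"slide": [-56,17.4,0]},{"slide": [-56,17.4,0]},{"slide": [-56,17.4,0]},{"slide": [-56,17.4,0]},{"slide": [-56,17.4,0]},{"slide": [0,0,0]},{"slide": [0,0,0]}]'

```text
invalid input at $.plan[0]: expected keys slide, roll, claw
```

```bash
python3 -c "
from h import *
delta(613,-265.5,110)"
```

```text
t 1.4 pos [283.6 612.5 305.5] yaw_y 3.3 toolz [ 0. -0. -1.] gap 47.8 F [ 0.2 -0.1 -0.3] j [-1.44  0.37  0.28  1.49 -0.1   1.3  -1.09]
slide [-895.6  277.9  195.5]
```

arm_command --plan '[{"slide": [-56,17.4,0],"roll": 0,"claw": 125},{"slide": [-56,17.4,0],"roll": 0,"claw": 125},{"slide": [-56,17.4,0],"roll": 0,"claw": 125},{"slide": [-56,17.4,0],"roll": 0,"claw": 125},{"slide": [-56,17.4,0],"roll": 0,"claw": 125},{"slide": [-56,17.4,0],"roll": 0,"claw": 125},{"slide": [-56,17.4,0],"roll": 0,"claw": 125},{"slide": [-56,17.4,0],"roll": 0,"claw": 125},{"slide": [-56,17.4,0],"roll": 0,"claw": 125},{"slide": [-56,17.4,0],"roll": 0,"claw": 125},{"slide": [-56,17.4,0],"roll": 0,"claw": 125},{"slide": [-56,17.4,0],"roll": 0,"claw": 125},{"slide": [-56,17.4,0],"roll": 0,"claw": 125},{"slide": [-56,17.4,0],"roll": 0,"claw": 125},{"slide": [-56,17.4,0],"roll": 0,"claw": 125},{"slide": [-56,17.4,0],"roll": 0,"claw": 125},{"slide": [0,0,0],"roll": 0,"claw": 125},{"slide": [0,0,0],"roll": 0,"claw": 125}]'

```text
t: 3.65
tcp_pos: [610.6, -267.0, 305.1]
tool_rot: [0.687, 0.727, -0.0, -0.0]
contact_force: [-0.2, 0.5, -0.5]
finger_gap: 47.8
```

```bash
python3 -c "
from h import *
delta(613,-265.5,110)"
```

```text
t 3.65 pos [ 610.6 -267.   305.1] yaw_y 3.2 toolz [-0.001  0.    -1.   ] gap 47.8 F [-0.2  0.5 -0.5] j [-0.28  0.45  0.85  1.54 -0.34  1.32  0.67]
slide [  1.3   2.6 195.1]
```

arm_command --plan '[{"slide": [1.3,2.6,50],"roll": 0,"claw": 125},{"slide": [0,0,50],"roll": 0,"claw": 125},{"slide": [0,0,50],"roll": 0,"claw": 125},{"slide": [0,0,45],"roll": 0,"claw": 125},{"slide": [0,0,0],"roll": 0,"claw": 125},{"slide": [0,0,0],"roll": 0,"claw": 125}]'

```text
t: 4.4
tcp_pos: [614.3, -265.1, 112.6]
tool_rot: [0.687, 0.727, 0.001, 0.001]
contact_force: [0.2, 0.0, -0.2]
finger_gap: 47.8
```

```bash
python3 - <<'E'
from h import *
delta(613,-265.5,26)
for n,(x0,y0,x1,y1) in {"scene":(100,150,260,330),"top":(370,140,510,280)}.items():
    s=arm.snapshot(n); 
    crop(s,x0,y0,x1,y1,3.3,f"pics/{n}_pre.png")
E
python3 -c "
import cv2,numpy as np
a=cv2.imread('pics/scene_pre.png');b=cv2.imread('pics/top_pre.png')
h=max(a.shape[0],b.shape[0]);f=lambda i:np.pad(i,((0,h-i.shape[0]),(0,0),(0,0)))
r=np.hstack([f(a),f(b)]);print(r.shape);r=cv2.resize(r,(780,int(r.shape[0]*780/r.shape[1])));cv2.imwrite('pics/pre.png',cv2.convertScaleAbs(r,alpha=1.5))"
```

```text
t 4.4 pos [ 614.3 -265.1  112.6] yaw_y 3.2 toolz [ 0.002 -0.    -1.   ] gap 47.8 F [ 0.2  0.  -0.2] j [-0.2   0.62  0.74  1.73 -0.49  0.98  0.78]
slide [-0.3 -1.5 86.6]
(594, 990, 3)
```

View pics/pre.png

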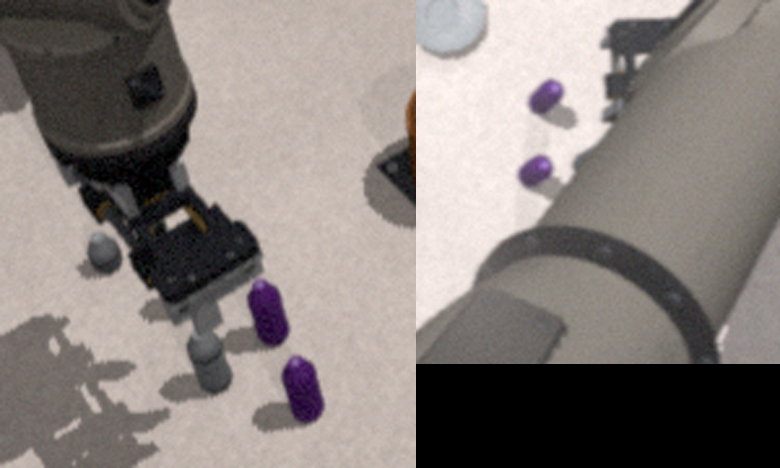

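The scene view shows the fingers just above the long objective at about (205,350) in the crop. The decoys are clear to the right and the top view is blocked by the arm. Next I descend and grip.

arm_command --plan '[{"slide": [-0.3,-1.2,30],"roll": 0,"claw": 125},{"slide": [0,0,30],"roll": 0,"claw": 125},{"slide": [0,0,24],"roll": 0,"claw": 125},{"slide": [0,0,0],"roll": 0,"claw": 125},{"slide": [0,0,0],"roll": 0,"claw": 200},{"slide": [0,0,0],"roll": 0,"claw": 200},{"slide": [0,0,0],"roll": 0,"claw": 200},{"slide": [0,0,0],"roll": 0,"claw": 200}]' --squeeze 20

```text
t: 5.5
tcp_pos: [612.7, -266.1, 27.4]
tool_rot: [0.687, 0.726, 0.0, 0.001]
contact_force: [-0.2, 1.4, 6.9]
finger_gap: 25.6
```

```bash
python3 -c "
from h import *
delta(613,-265.5,26)"
```

```text
t 5.5 pos [ 612.7 -266.1   27.4] yaw_y 3.1 toolz [ 0.001 -0.    -1.   ] gap 25.6 F [-0.2  1.4  6.9] j [-0.15  0.71  0.67  1.78 -0.57  0.85  0.84]
slide [0.6 0.3 1.4]
```

Gripped: the gap is 25.6 mm, against 26 mm expected. Now I lift.

arm_command --plan '[{"slide": [0,0,-10],"roll": 0,"claw": 200},{"slide": [0,0,-30],"roll": 0,"claw": 200},{"slide": [0,0,-40],"roll": 0,"claw": 200},{"slide": [0,0,-40],"roll": 0,"claw": 200},{"slide": [0,0,-40],"roll": 0,"claw": 200},{"slide": [0,0,0],"roll": 0,"claw": 200},{"slide": [0,0,0],"roll": 0,"claw": 200}]'

```text
t: 6.38
tcp_pos: [611.8, -265.5, 186.1]
tool_rot: [0.687, 0.726, 0.0, -0.0]
contact_force: [-0.2, 0.9, -2.1]
finger_gap: 25.5
```

Run:
```python
from h import *
delta(557,25,190)
s=arm.snapshot("scene"); crop(s,100,100,340,330,3,"pics/lift.png")
```

```text
t 6.38 pos [ 611.8 -265.5  186.1] yaw_y 3.2 toolz [-0.     0.001 -1.   ] gap 25.5 F [-0.2  0.9 -2.1] j [-0.24  0.54  0.8   1.68 -0.43  1.11  0.73]
slide [293.  -38.8  -3.8]
```

View pics/lift.png

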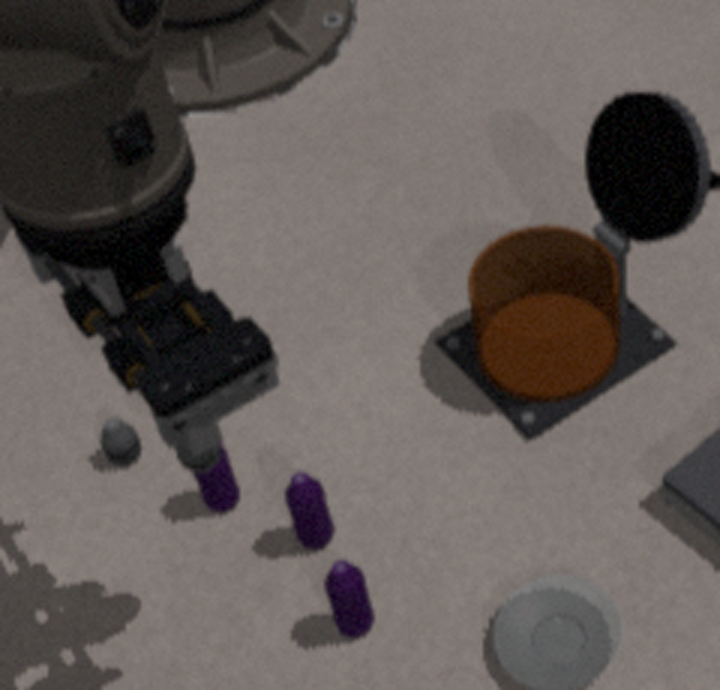

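The objective is held upright, with its lower end at about (197,455) in the crop, and the decoys are undisturbed. Now I move over the jar.

arm_command --plan '[{"slide": [25,-3.3,0],"roll": 0,"claw": 200},{"slide": [50,-6.6,0],"roll": 0,"claw": 200},{"slide": [50,-6.6,0],"roll": 0,"claw": 200},{"slide": [50,-6.6,0],"roll": 0,"claw": 200},{"slide": [50,-6.6,0],"roll": 0,"claw": 200},{"slide": [43,-5.7,0],"roll": 0,"claw": 200},{"slide": [25,-3.4,0],"roll": 0,"claw": 200},{"slide": [0,0,0],"roll": 0,"claw": 200},{"slide": [0,0,0],"roll": 0,"claw": 200}]'

```text
t: 7.55
tcp_pos: [557.1, 23.8, 186.0]
tool_rot: [0.688, 0.726, -0.001, -0.0]
contact_force: [-0.2, -0.4, -2.3]
finger_gap: 25.6
```

Run:
```python
from h import *
delta(557,25,35.4)
s=arm.snapshot("scene"); crop(s,180,60,380,260,3,"pics/over.png")
s=arm.snapshot("top"); crop(s,220,120,420,300,3,"pics/overt.png")
```

```text
t 7.55 pos [557.1  23.8 186. ] yaw_y 3.1 toolz [-0.001 -0.001 -1.   ] gap 25.6 F [-0.2 -0.4 -2.3] j [-0.84  0.34  0.85  1.93 -0.3   1.01  0.2 ]
slide [1.300e+00 1.000e-01 1.506e+02]
```

View pics/over.png

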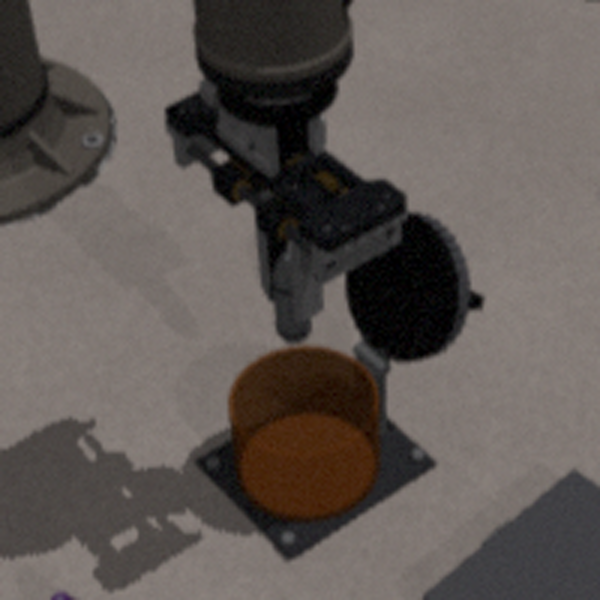

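The objective hangs over the jar mouth, with its foot at about (293,335) in the crop and clear of the lid. I lower it, with the last part slow.

arm_command --plan '[{"slide": [1.3,0,25],"roll": 0,"claw": 200},{"slide": [0,0,35],"roll": 0,"claw": 200},{"slide": [0,0,35],"roll": 0,"claw": 200},{"slide": [0,0,25],"roll": 0,"claw": 200},{"slide": [0,0,15],"roll": 0,"claw": 200},{"slide": [0,0,8],"roll": 0,"claw": 200},{"slide": [0,0,3],"roll": 0,"claw": 200},{"slide": [0,0,0],"roll": 0,"claw": 200},{"slide": [0,0,0],"roll": 0,"claw": 200}]'

```text
t: 8.78
tcp_pos: [557.6, 26.0, 41.0]
tool_rot: [0.687, 0.726, 0.0, 0.0]
contact_force: [-0.3, 1.2, -1.6]
finger_gap: 25.6
```

Run:
```python
from h import *
delta(557,25,35.4)
```

```text
t 8.78 pos [557.6  26.   41. ] yaw_y 3.1 toolz [ 0.001  0.    -1.   ] gap 25.6 F [-0.3  1.2 -1.6] j [-0.69  0.54  0.69  2.03 -0.51  0.74  0.37]
slide [-0.9 -0.7  5.6]
```

arm_command --plan '[{"slide": [0,0,2],"roll": 0,"claw": 200},{"slide": [0,0,1.5],"roll": 0,"claw": 200},{"slide": [0,0,1],"roll": 0,"claw": 200},{"slide": [0,0,0],"roll": 0,"claw": 200},{"slide": [0,0,0],"roll": 0,"claw": 200}]'

```text
t: 9.4
tcp_pos: [557.3, 25.9, 36.0]
tool_rot: [0.687, 0.726, -0.0, -0.0]
contact_force: [0.9, -0.3, -1.6]
finger_gap: 25.5
```

Run:
```python
from h import *
delta(557,25,35.4)
```

```text
t 9.4 pos [557.3  25.9  36. ] yaw_y 3.1 toolz [-0. -0. -1.] gap 25.5 F [ 0.9 -0.3 -1.6] j [-0.69  0.55  0.68  2.04 -0.52  0.73  0.37]
slide [-0.8 -0.4  0.6]
```

arm_command --plan '[{"slide": [0,0,1],"roll": 0,"claw": 200},{"slide": [0,0,0],"roll": 0,"claw": 200}]'

```text
t: 9.65
tcp_pos: [557.6, 25.8, 35.3]
tool_rot: [0.687, 0.726, 0.0, 0.0]
contact_force: [-1.2, -0.7, 5.6]
finger_gap: 25.5
```

arm_command --plan '[{"slide": [0,0,0.7],"roll": 0,"claw": 200},{"slide": [0,0,0],"roll": 0,"claw": 200}]'

```text
t: 9.9
tcp_pos: [557.8, 25.8, 35.1]
tool_rot: [0.688, 0.726, 0.001, 0.0]
contact_force: [-5.1, -0.7, 18.2]
finger_gap: 25.4
```

Floor contact at TCP z 35.3 mm, against 35.4 predicted. I ease back, release with a limited opening and rise.

arm_command --plan '[{"slide": [0,0,-0.9],"roll": 0,"claw": 200},{"slide": [0,0,0],"roll": 0,"claw": 200},{"slide": [0,0,0],"roll": 0,"claw": 175},{"slide": [0,0,0],"roll": 0,"claw": 140},{"slide": [0,0,0],"roll": 0,"claw": 125},{"slide": [0,0,0],"roll": 0,"claw": 125},{"slide": [0,0,-10],"roll": 0,"claw": 125},{"slide": [0,0,-30],"roll": 0,"claw": 125},{"slide": [0,0,-50],"roll": 0,"claw": 125},{"slide": [0,0,-60],"roll": 0,"claw": 125},{"slide": [0,0,-60],"roll": 0,"claw": 255},{"slide": [0,0,-60],"roll": 0,"claw": 255},{"slide": [0,0,0],"roll": 0,"claw": 255},{"slide": [0,0,0],"roll": 0,"claw": 255}]'

```text
t: 11.65
tcp_pos: [556.9, 25.9, 305.2]
tool_rot: [0.687, 0.726, 0.0, -0.0]
contact_force: [-0.7, 0.0, -1.4]
finger_gap: 11.1
```

Run:
```python
from h import *
delta(557,25,300)
s=arm.snapshot("scene"); crop(s,230,110,370,260,4,"pics/placed.png")
s=arm.snapshot("top"); crop(s,240,150,400,290,4,"pics/placedt.png")
```

```text
t 11.65 pos [556.9  25.9 305.2] yaw_y 3.2 toolz [-0.     0.001 -1.   ] gap 11.1 F [-0.7  0.  -1.4] j [-0.95  0.21  0.94  1.78 -0.18  1.24  0.09]
slide [-0.9  0.   5.2]
```

View pics/placed.png

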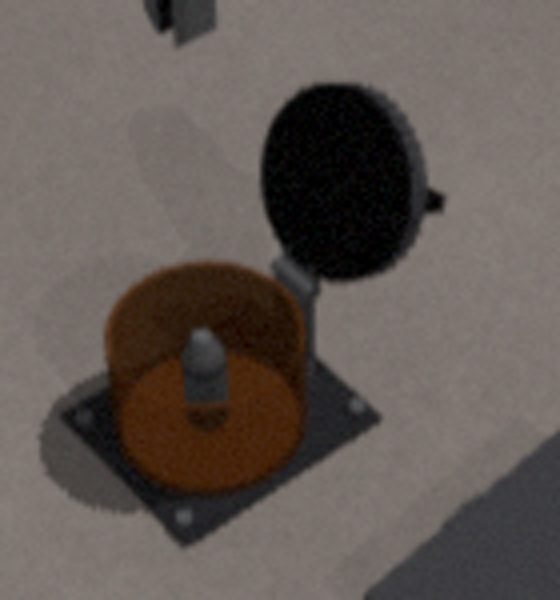

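View pics/placedt.png

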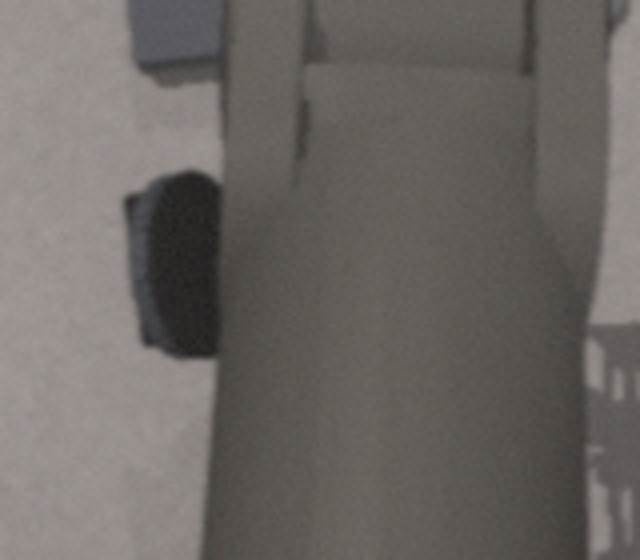

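The objective stands in the jar at about (205,375) in the crop, and the lid is unchanged. Tool x now lies along the jar's x axis, so the lid can be swept in the tool's x–z plane. I move behind the lid with the claw shut.

arm_command --plan '[{"slide": [45,0,0],"roll": 0,"claw": 255},{"slide": [50,0,0],"roll": 0,"claw": 255},{"slide": [50,0,0],"roll": 0,"claw": 255},{"slide": [37,0,0],"roll": 0,"claw": 255},{"slide": [0,0,0],"roll": 0,"claw": 255},{"slide": [0,0,50],"roll": 0,"claw": 255},{"slide": [0,0,50],"roll": 0,"claw": 255},{"slide": [0,0,40],"roll": 0,"claw": 255},{"slide": [0,0,0],"roll": 0,"claw": 255},{"slide": [0,0,0],"roll": 0,"claw": 255}]'

```text
t: 13.0
tcp_pos: [548.1, 206.9, 166.4]
tool_rot: [0.688, 0.726, 0.0, 0.0]
contact_force: [-0.0, -0.5, 1.5]
finger_gap: 0.4
```

```bash
cat >> h.py <<'E'
def jar():
    s=arm.read_state(); d=s["tcp_pos"]-[557,28,0]; a=np.radians(93.2)
    print("jar xyz",round(d[0]*np.cos(a)+d[1]*np.sin(a),1),round(-d[0]*np.sin(a)+d[1]*np.cos(a),1),round(d[2],1))
E
python3 - <<'E'
from h import *
delta(548.5,203,165); jar()
s=arm.snapshot("scene"); crop(s,230,50,430,260,2.8,"pics/beh.png")
s=arm.snapshot("top"); crop(s,200,150,360,290,3.5,"pics/beht.png")
E
```

```text
t 13.0 pos [548.1 206.9 166.4] yaw_y 3.1 toolz [ 0.001 -0.    -1.   ] gap 0.4 F [-0.  -0.5  1.5] j [-1.08  0.41  0.79  1.88 -0.34  0.99 -0.09]
slide [-3.9  0.2  1.4]
jar xyz 179.1 -1.1 166.4
```

View pics/beh.png

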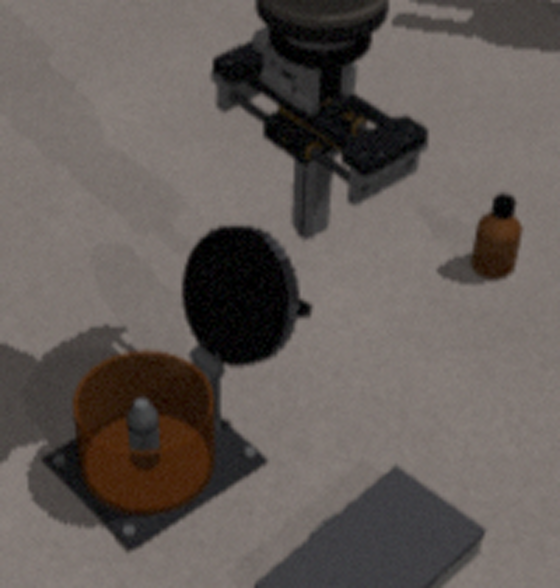

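The closed fingers are behind the lid, with their tip at about (310,235) in the crop. I sweep the lid up towards upright.

arm_command --plan '[{"slide": [-14,1,0],"roll": 0,"claw": 255},{"slide": [-12,0,0],"roll": 0,"claw": 255},{"slide": [-9,0,-4],"roll": 0,"claw": 255},{"slide": [-9,0,-4],"roll": 0,"claw": 255},{"slide": [-9,0,-4],"roll": 0,"claw": 255},{"slide": [-9,0,-4],"roll": 0,"claw": 255},{"slide": [-9,0,-4],"roll": 0,"claw": 255},{"slide": [-9,0,-4],"roll": 0,"claw": 255},{"slide": [0,0,0],"roll": 0,"claw": 255}]'

```text
t: 14.22
tcp_pos: [552.8, 126.7, 189.4]
tool_rot: [0.688, 0.726, -0.0, 0.0]
contact_force: [0.4, 0.1, 0.9]
finger_gap: 0.4
```

Run:
```python
from h import *
delta(548.5,203,165); jar()
s=arm.snapshot("scene"); crop(s,230,50,430,260,2.8,"pics/up.png")
```

```text
t 14.22 pos [552.8 126.7 189.4] yaw_y 3.1 toolz [ 0. -0. -1.] gap 0.4 F [0.4 0.1 0.9] j [-1.    0.35  0.83  1.9  -0.3   1.02  0.01]
slide [76.5 -0.2 24.4]
jar xyz 98.7 -1.3 189.4
```

View pics/up.png

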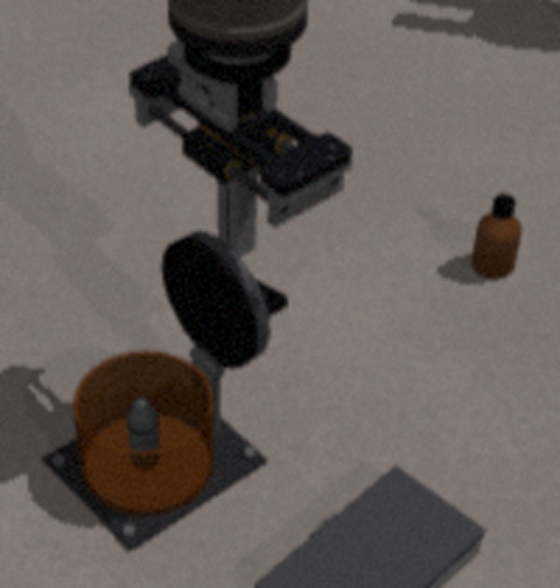

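The lid is about upright, with the finger on its top edge at around (235,245). I follow the arc down.

arm_command --plan '[{"slide": [-9.4,0,-1.9],"roll": 0,"claw": 255},{"slide": [-9.4,0,-1.9],"roll": 0,"claw": 255},{"slide": [-10.7,0,0.6],"roll": 0,"claw": 255},{"slide": [-10.7,0,0.6],"roll": 0,"claw": 255},{"slide": [-10.3,0,2.9],"roll": 0,"claw": 255},{"slide": [-10.3,0,2.9],"roll": 0,"claw": 255},{"slide": [-9.6,0,4.8],"roll": 0,"claw": 255},{"slide": [-9.6,0,4.8],"roll": 0,"claw": 255},{"slide": [-8.4,0,6.5],"roll": 0,"claw": 255},{"slide": [-8.4,0,6.5],"roll": 0,"claw": 255},{"slide": [0,0,0],"roll": 0,"claw": 255}]'

```text
t: 15.65
tcp_pos: [557.6, 30.2, 162.7]
tool_rot: [0.688, 0.726, -0.001, -0.0]
contact_force: [-0.8, -0.1, 0.5]
finger_gap: 0.5
```

Run:
```python
from h import *
delta(548.5,203,165); jar()
s=arm.snapshot("scene"); crop(s,200,50,400,260,2.8,"pics/up2.png")
```

```text
t 15.65 pos [557.6  30.2 162.7] yaw_y 3.1 toolz [-0.001 -0.001 -1.   ] gap 0.5 F [-0.8 -0.1  0.5] j [-0.83  0.37  0.83  1.95 -0.33  0.96  0.21]
slide [173.    0.2  -2.4]
jar xyz 2.2 -0.7 162.7
```

View pics/up2.png

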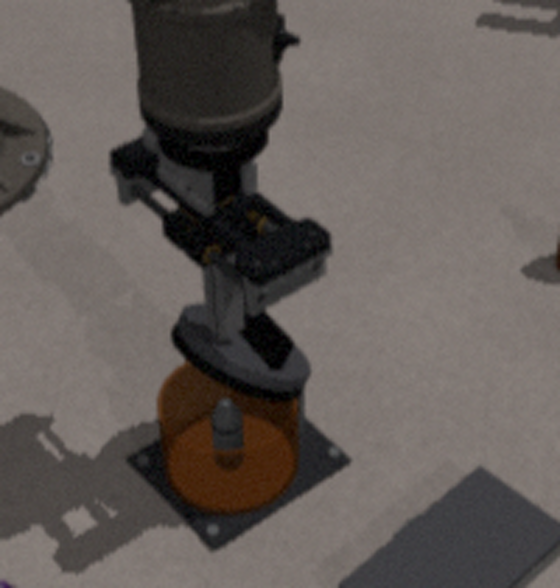

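The lid is at about 0.6 rad, with the fingertip on the cap face beyond the bar. I continue down.

arm_command --plan '[{"slide": [-7,0,8.2],"roll": 0,"claw": 255},{"slide": [-7,0,8.2],"roll": 0,"claw": 255},{"slide": [-5.2,0,9.3],"roll": 0,"claw": 255},{"slide": [-5.2,0,9.3],"roll": 0,"claw": 255},{"slide": [-3.8,0,8],"roll": 0,"claw": 255},{"slide": [0,0,4],"roll": 0,"claw": 255},{"slide": [0,0,3],"roll": 0,"claw": 255},{"slide": [0,0,0],"roll": 0,"claw": 255}]'

```text
t: 16.7
tcp_pos: [559.5, 3.1, 113.3]
tool_rot: [0.687, 0.726, -0.0, -0.0]
contact_force: [-0.0, -0.6, 0.9]
finger_gap: 0.5
```

arm_command --plan '[{"slide": [0,0,2],"roll": 0,"claw": 255},{"slide": [0,0,0],"roll": 0,"claw": 255}]'

```text
t: 16.95
tcp_pos: [559.6, 3.1, 111.4]
tool_rot: [0.687, 0.726, 0.0, 0.0]
contact_force: [-0.8, 0.1, 0.2]
finger_gap: 0.6
```

arm_command --plan '[{"slide": [0,0,1],"roll": 0,"claw": 255},{"slide": [0,0,0],"roll": 0,"claw": 255}]'

```text
t: 17.2
tcp_pos: [559.6, 3.0, 110.4]
tool_rot: [0.687, 0.726, 0.0, 0.0]
contact_force: [-0.2, 0.8, 0.8]
finger_gap: 0.4
```

arm_command --plan '[{"slide": [0,0,1],"roll": 0,"claw": 255},{"slide": [0,0,1],"roll": 0,"claw": 255},{"slide": [0,0,0],"roll": 0,"claw": 255}]'

```text
t: 17.58
tcp_pos: [559.5, 2.9, 108.3]
tool_rot: [0.687, 0.726, -0.0, -0.0]
contact_force: [-0.1, 0.7, 0.7]
finger_gap: 0.6
```

arm_command --plan '[{"slide": [0,0,1],"roll": 0,"claw": 255},{"slide": [0,0,0],"roll": 0,"claw": 255}]'

```text
t: 17.82
tcp_pos: [559.5, 2.9, 107.4]
tool_rot: [0.687, 0.726, -0.0, -0.0]
contact_force: [-0.4, -0.5, 1.2]
finger_gap: 0.1
```

Run:
```python
from h import *
delta(548.5,203,165); jar()
s=arm.snapshot("scene"); crop(s,200,50,400,260,2.8,"pics/sh.png")
```

```text
t 17.82 pos [559.5   2.9 107.4] yaw_y 3.1 toolz [-0. -0. -1.] gap 0.1 F [-0.4 -0.5  1.2] j [-0.72  0.45  0.77  1.99 -0.41  0.86  0.33]
slide [ 2.004e+02 -1.000e-01 -5.760e+01]
jar xyz -25.2 -1.1 107.4
```

View pics/sh.png

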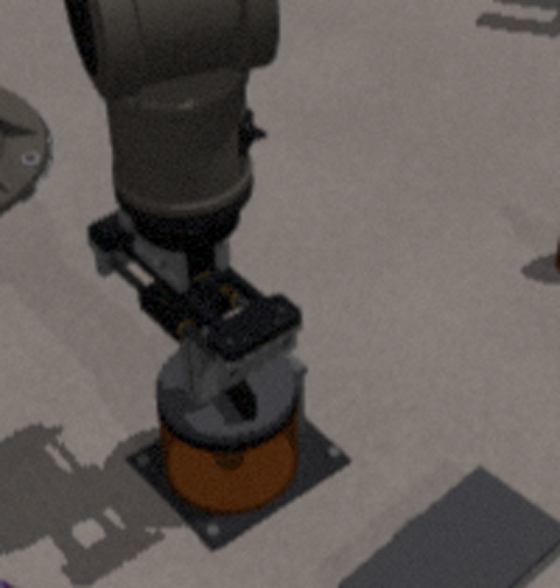

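arm_command --plan '[{"slide": [0,0,0.7],"roll": 0,"claw": 255},{"slide": [0,0,0],"roll": 0,"claw": 255}]'

```text
t: 18.12
tcp_pos: [559.6, 2.9, 107.1]
tool_rot: [0.688, 0.726, 0.0, -0.0]
contact_force: [-2.8, -1.4, 10.5]
finger_gap: 0.6
```

arm_command --plan '[{"slide": [0,0,0.7],"roll": 0,"claw": 255},{"slide": [0,0,0],"roll": 0,"claw": 255}]'

```text
t: 18.38
tcp_pos: [559.8, 2.8, 106.7]
tool_rot: [0.688, 0.726, 0.0, -0.0]
contact_force: [-4.0, -0.3, 18.0]
finger_gap: 0.4
```

arm_command --plan '[{"slide": [0,0,0.7],"roll": 0,"claw": 255},{"slide": [0,0,0],"roll": 0,"claw": 255}]'

```text
t: 18.62
tcp_pos: [560.0, 2.8, 106.4]
tool_rot: [0.688, 0.726, 0.001, 0.0]
contact_force: [-6.9, -0.6, 25.6]
finger_gap: 0.4
```

The lid is shut: force rises stiffly from z about 107.3 mm, where 107 to 108 was expected for the cap face. I rise and look at the bar.

arm_command --plan '[{"slide": [0,0,-20],"roll": 0,"claw": 125},{"slide": [0,0,-50],"roll": -10,"claw": 125},{"slide": [0,0,-50],"roll": -10,"claw": 125},{"slide": [0,0,-20],"roll": -10,"claw": 125},{"slide": [0,0,0],"roll": -10,"claw": 125},{"slide": [0,0,0],"roll": -10,"claw": 125},{"slide": [0,0,0],"roll": -10,"claw": 125},{"slide": [0,0,0],"roll": -10,"claw": 125},{"slide": [0,0,0],"roll": -10,"claw": 125},{"slide": [0,0,0],"roll": -10,"claw": 125},{"slide": [0,0,0],"roll": 0,"claw": 125},{"slide": [0,0,0],"roll": 0,"claw": 125}]'

```text
t: 20.12
tcp_pos: [559.5, 2.9, 245.5]
tool_rot: [-0.025, 1.0, -0.0, 0.0]
contact_force: [-0.0, 0.1, 0.3]
finger_gap: 48.0
```

Run:
```python
from h import *
delta(557,28,200); jar()
s=arm.snapshot("scene"); cv2.imwrite("pics/s_full.png",s["img"]); cv2.imwrite("pics/bar.png",cv2.convertScaleAbs(cv2.resize(s["img"][150:250,230:340],None,fx=5,fy=5,interpolation=2),alpha=1.5))
s=arm.snapshot("top"); cv2.imwrite("pics/bart.png",cv2.convertScaleAbs(cv2.resize(s["img"][160:270,270:390],None,fx=5,fy=5,interpolation=2),alpha=1.5))
```

```text
t 20.12 pos [559.5   2.9 245.5] yaw_y 92.9 toolz [ 0. -0. -1.] gap 48.0 F [-0.   0.1  0.3] j [-0.61  0.22  0.58  1.85 -0.13  1.11  1.64]
slide [ 1.2 25.2 45.5]
jar xyz -25.2 -1.1 245.5
```

View pics/bar.png

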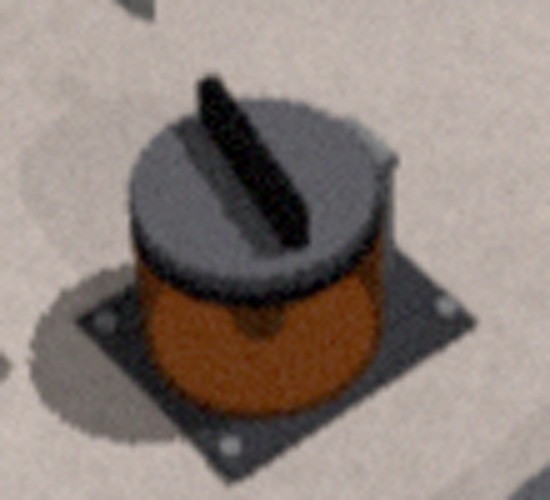

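View pics/bart.png

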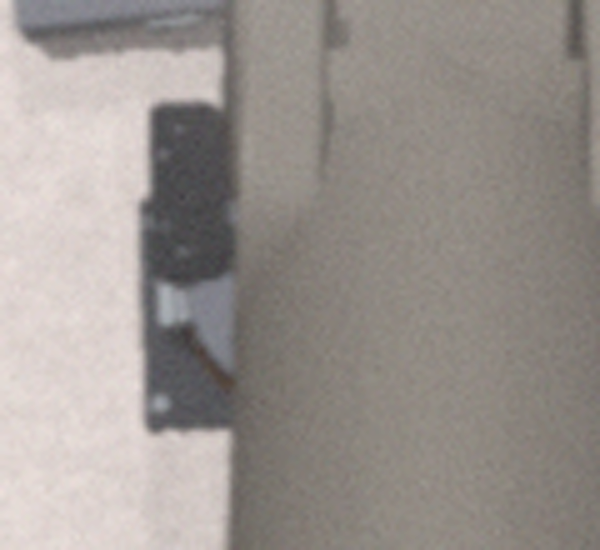

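The lid lies flat on the jar. The bar runs from about (210,80) to (300,215) in the crop.

Run:
```python
from h import *
s=arm.snapshot("scene")
def g(x,y): return (x/5+230-.4,y/5+150-.4)
for p,q in [((220,78),(307,205)),((205,82),(288,215)),((200,95),(283,240))]:
    A,B=plane(s,g(*p),135),plane(s,g(*q),135); d=A-B
    print(A.round(1),B.round(1),"len",np.linalg.norm(d).round(1),"ang",np.degrees(np.arctan2(d[1],d[0])).round(1))
for ang in (170,175,180,185,190): 
    a=np.radians(ang);u=np.array([np.cos(a),np.sin(a),0]);v=np.array([-u[1],u[0],0]);c=np.array([557,28,135.])
    print(ang,[tuple(((proj(s,c+i*48*u+j*6*v)-[230,150]+.4)*5).round(0)) for i in(1,-1) for j in(1,-1)])
```

```text
[514.1  38.9 135. ] [602.5  25.1 135. ] len 89.4 ang 171.1
[512.2  32.  135. ] [602.3  15.1 135. ] len 91.7 ang 169.4
[517.8  25.5 135. ] [613.   5. 135.] len 97.3 ang 167.9
170 [(np.float64(198.0), np.float64(79.0)), (np.float64(222.0), np.float64(71.0)), (np.float64(287.0), np.float64(218.0)), (np.float64(312.0), np.float64(208.0))]
175 [(np.float64(190.0), np.float64(83.0)), (np.float64(213.0), np.float64(73.0)), (np.float64(296.0), np.float64(215.0)), (np.float64(320.0), np.float64(204.0))]
180 [(np.float64(183.0), np.float64(87.0)), (np.float64(205.0), np.float64(76.0)), (np.float64(305.0), np.float64(212.0)), (np.float64(327.0), np.float64(199.0))]
185 [(np.float64(176.0), np.float64(92.0)), (np.float64(197.0), np.float64(80.0)), (np.float64(313.0), np.float64(208.0)), (np.float64(334.0), np.float64(194.0))]
190 [(np.float64(170.0), np.float64(97.0)), (np.float64(189.0), np.float64(84.0)), (np.float64(321.0), np.float64(203.0)), (np.float64(340.0), np.float64(189.0))]
```

The bar is at about 170.5°, so the cap is at about 0.40 rad, which agrees with the cap face at 107.1 mm. It needs about 77° clockwise. I align the tool.

arm_command --plan '[{"slide": [0,0,0],"roll": 8,"claw": 125},{"slide": [0,0,0],"roll": 4.4,"claw": 125},{"slide": [0,0,0],"roll": 0,"claw": 125}]'

```text
t: 20.65
tcp_pos: [559.5, 3.1, 245.2]
tool_rot: [0.081, 0.997, -0.0, -0.0]
contact_force: [-0.1, 0.7, 0.9]
finger_gap: 47.7
```

Run:
```python
from h import *
delta(557.3,28,111); jar()
```

```text
t 20.65 pos [559.5   3.1 245.2] yaw_y 80.7 toolz [-0. -0. -1.] gap 47.7 F [-0.1  0.7  0.9] j [-0.64  0.22  0.61  1.85 -0.14  1.11  1.44]
slide [  6.2  24.3 134.2]
jar xyz -25.0 -1.1 245.2
```

arm_command --plan '[{"slide": [6.2,24.3,0],"roll": 0,"claw": 125},{"slide": [0,0,35],"roll": 0,"claw": 125},{"slide": [0,0,40],"roll": 0,"claw": 125},{"slide": [0,0,35],"roll": 0,"claw": 125},{"slide": [0,0,18],"roll": 0,"claw": 125},{"slide": [0,0,5],"roll": 0,"claw": 125},{"slide": [0,0,0],"roll": 0,"claw": 125},{"slide": [0,0,0],"roll": 0,"claw": 125}]'

```text
t: 21.65
tcp_pos: [558.0, 28.0, 113.3]
tool_rot: [0.081, 0.997, 0.0, 0.001]
contact_force: [-0.4, -0.8, 0.3]
finger_gap: 47.8
```

Run:
```python
from h import *
delta(557.3,28,111); jar()
s=arm.snapshot("scene"); crop(s,200,50,400,260,2.8,"pics/pinch.png")
```

```text
t 21.65 pos [558.   28.  113.3] yaw_y 80.7 toolz [ 0.002  0.    -1.   ] gap 47.8 F [-0.4 -0.8  0.3] j [-0.6   0.38  0.54  1.98 -0.26  0.85  1.49]
slide [ 0.7 -0.1  2.3]
jar xyz -0.1 -1.0 113.3
```

View pics/pinch.png

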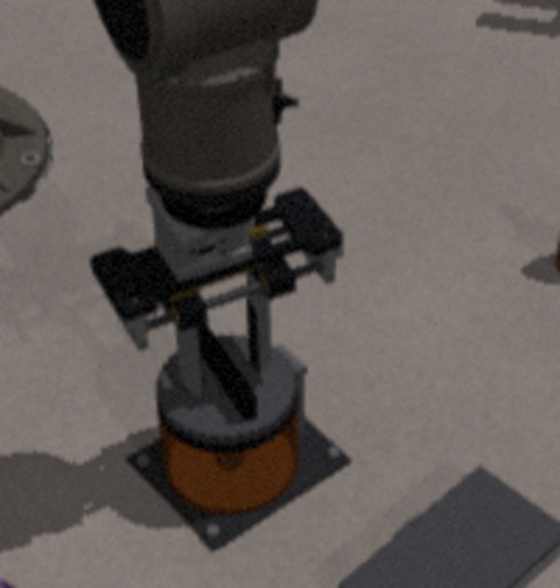

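The fingers straddle the bar at its centre, around (230,375) in the crop. I pinch it.

arm_command --plan '[{"slide": [0,0,2],"roll": 0,"claw": 200},{"slide": [0,0,0],"roll": 0,"claw": 240},{"slide": [0,0,0],"roll": 0,"claw": 240},{"slide": [0,0,0],"roll": 0,"claw": 240},{"slide": [0,0,0],"roll": 0,"claw": 240},{"slide": [0,0,0],"roll": 0,"claw": 240}]' --squeeze 25

```text
t: 22.45
tcp_pos: [557.3, 27.4, 110.3]
tool_rot: [0.081, 0.997, -0.0, -0.0]
contact_force: [-1.4, -4.2, 2.8]
finger_gap: 11.6
```

Run:
```python
from h import *
delta(557.3,28,111); jar(); print(arm.read_state()["torque"])
```

```text
t 22.45 pos [557.3  27.4 110.3] yaw_y 80.7 toolz [-0. -0. -1.] gap 11.6 F [-1.4 -4.2  2.8] j [-0.6   0.39  0.54  1.98 -0.26  0.84  1.49]
slide [ 0.1  0.6 -0.7]
jar xyz -0.6 -0.2 110.3
[-1.03216547  0.2826922   0.02641308]
```

The bar is pinched (gap 11.6 mm). I turn clockwise while following the sink.

arm_command --plan '[{"slide": [0,0,0.3],"roll": 4,"claw": 240},{"slide": [0,0,0.3],"roll": 8,"claw": 240},{"slide": [0,0,0.3],"roll": 8,"claw": 240},{"slide": [0,0,0.3],"roll": 8,"claw": 240},{"slide": [0,0,0.3],"roll": 8,"claw": 240},{"slide": [0,0,0.3],"roll": 8,"claw": 240},{"slide": [0,0,0.3],"roll": 8,"claw": 240},{"slide": [0,0,0.3],"roll": 8,"claw": 240},{"slide": [0,0,0.3],"roll": 8,"claw": 240},{"slide": [0,0,0],"roll": 4,"claw": 240},{"slide": [0,0,0],"roll": 0,"claw": 240},{"slide": [0,0,0],"roll": 0,"claw": 240}]'

```text
t: 23.95
tcp_pos: [557.4, 27.6, 107.5]
tool_rot: [0.65, 0.76, -0.0, 0.0]
contact_force: [1.3, -4.6, -1.5]
finger_gap: 11.6
```

Run:
```python
from h import *
delta(557.3,28,111); jar(); print(arm.read_state()["torque"])
```

```text
t 23.95 pos [557.4  27.6 107.5] yaw_y 8.8 toolz [ 0. -0. -1.] gap 11.6 F [ 1.3 -4.6 -1.5] j [-0.83  0.48  0.86  2.   -0.47  0.88  0.44]
slide [ 0.4 -0.  -3.5]
jar xyz -0.4 -0.4 107.5
[-1.25733055 -0.22219399 -0.08419128]
```

arm_command --plan '[{"slide": [0,0,0.2],"roll": 2,"claw": 240},{"slide": [0,0,0],"roll": 2,"claw": 240},{"slide": [0,0,0],"roll": 1,"claw": 240},{"slide": [0,0,0],"roll": 0,"claw": 240}]'

```text
t: 24.45
tcp_pos: [557.4, 27.6, 107.3]
tool_rot: [0.684, 0.73, -0.0, 0.0]
contact_force: [0.7, -5.6, -2.3]
finger_gap: 11.9
```

Run:
```python
from h import *
delta(557.3,28,111); print(arm.read_state()["torque"])
```

```text
t 24.45 pos [557.4  27.6 107.3] yaw_y 3.8 toolz [ 0. -0. -1.] gap 11.9 F [ 0.7 -5.6 -2.3] j [-0.84  0.49  0.88  2.   -0.49  0.88  0.37]
slide [ 0.4 -0.  -3.7]
[-1.35598784 -0.23175735  0.05475132]
```

arm_command --plan '[{"slide": [0,0,0],"roll": 2,"claw": 240},{"slide": [0,0,0],"roll": 0,"claw": 240}]'

```text
t: 24.7
tcp_pos: [557.4, 27.6, 107.3]
tool_rot: [0.696, 0.718, -0.0, 0.0]
contact_force: [0.4, -5.4, -1.3]
finger_gap: 11.8
```

Run:
```python
from h import *
delta(557.3,28,111); print(arm.read_state()["torque"])
```

```text
t 24.7 pos [557.4  27.6 107.3] yaw_y 1.8 toolz [ 0. -0. -1.] gap 11.8 F [ 0.4 -5.4 -1.3] j [-0.85  0.49  0.89  2.   -0.49  0.88  0.34]
slide [ 0.4 -0.1 -3.7]
[-1.39016629 -0.16025027  0.31716782]
```

arm_command --plan '[{"slide": [0,0,0],"roll": 2,"claw": 240},{"slide": [0,0,0],"roll": 2,"claw": 240},{"slide": [0,0,0],"roll": 0,"claw": 240}]'

```text
t: 25.08
tcp_pos: [557.4, 27.8, 107.3]
tool_rot: [0.721, 0.693, -0.0, 0.0]
contact_force: [0.1, -4.6, -2.2]
finger_gap: 12.5
```

Run:
```python
from h import *
delta(557.3,28,111); print(arm.read_state()["torque"])
```

```text
t 25.07 pos [557.4  27.8 107.3] yaw_y -2.3 toolz [-0. -0. -1.] gap 12.5 F [ 0.1 -4.6 -2.2] j [-0.86  0.5   0.91  2.   -0.51  0.89  0.28]
slide [ 0.2 -0.1 -3.7]
[-1.29004269 -0.10594714  0.59527705]
```

The moment rises to 0.6 N m and the pads are being pried open (12.5 mm), so the cap is on its stop. I release straight off and retreat.

arm_command --plan '[{"slide": [0,0,0],"roll": 0,"claw": 180},{"slide": [0,0,0],"roll": 0,"claw": 125},{"slide": [0,0,0],"roll": 0,"claw": 125},{"slide": [0,0,0],"roll": 0,"claw": 125},{"slide": [0,0,-15],"roll": 0,"claw": 125},{"slide": [0,0,-45],"roll": 0,"claw": 125},{"slide": [0,0,-50],"roll": 0,"claw": 125},{"slide": [0,0,-50],"roll": 0,"claw": 125},{"slide": [-50,0,0],"roll": 0,"claw": 125},{"slide": [-50,0,0],"roll": 0,"claw": 125},{"slide": [-50,0,0],"roll": 0,"claw": 125},{"slide": [-50,0,0],"roll": 0,"claw": 125},{"slide": [-50,0,0],"roll": 0,"claw": 125},{"slide": [0,0,0],"roll": 0,"claw": 125},{"slide": [0,0,0],"roll": 0,"claw": 125}]'

```text
t: 26.95
tcp_pos: [547.5, -221.8, 267.9]
tool_rot: [0.721, 0.693, 0.0, 0.0]
contact_force: [0.2, 0.2, 0.6]
finger_gap: 47.5
```

Run:
```python
from h import *
delta(557.3,28,111)
a=arm.snapshot("scene"); cv2.imwrite("pics/end_s.png",a["img"]); cv2.imwrite("pics/end1.png",cv2.convertScaleAbs(cv2.resize(a["img"][150:250,230:340],None,fx=5,fy=5,interpolation=2),alpha=1.5))
b=arm.snapshot("top"); cv2.imwrite("pics/end_t.png",b["img"]); cv2.imwrite("pics/end2.png",cv2.convertScaleAbs(cv2.resize(b["img"][180:265,270:370],None,fx=6,fy=6,interpolation=2),alpha=1.5))
def g(x,y): return (x/5+230-.4,y/5+150-.4)
for ang in (83.2,88.2,93.2,98.2):
    t=np.radians(ang);u=np.array([np.cos(t),np.sin(t),0]);v=np.array([-u[1],u[0],0]);c=np.array([557,28,132.])
    print(ang,[((proj(a,c+i*48*u+j*6*v)-[230,150]+.4)*5).round(0).tolist() for i in(1,-1) for j in(1,-1)],[((proj(b,c+i*48*u+j*6*v)-[270,180]+.4)*6).round(0).tolist() for i in(1,-1) for j in(1,-1)])
```

```text
t 26.95 pos [ 547.5 -221.8  267.9] yaw_y -2.3 toolz [ 0.  0. -1.] gap 47.5 F [0.2 0.2 0.6] j [-0.53  0.38  1.06  1.77 -0.35  1.2   0.59]
slide [ 2.499e+02 -2.000e-01  1.570e+02]
83.2 [[341.0, 100.0], [354.0, 117.0], [151.0, 178.0], [163.0, 195.0]] [[242.0, 211.0], [247.0, 182.0], [474.0, 244.0], [478.0, 215.0]]
88.2 [[335.0, 95.0], [350.0, 111.0], [154.0, 184.0], [169.0, 200.0]] [[243.0, 221.0], [244.0, 192.0], [476.0, 234.0], [478.0, 205.0]]
93.2 [[329.0, 91.0], [346.0, 105.0], [159.0, 190.0], [175.0, 205.0]] [[244.0, 231.0], [243.0, 202.0], [478.0, 223.0], [476.0, 195.0]]
98.2 [[322.0, 87.0], [340.0, 100.0], [164.0, 196.0], [182.0, 210.0]] [[246.0, 241.0], [242.0, 213.0], [478.0, 213.0], [474.0, 185.0]]
```

View pics/end1.png

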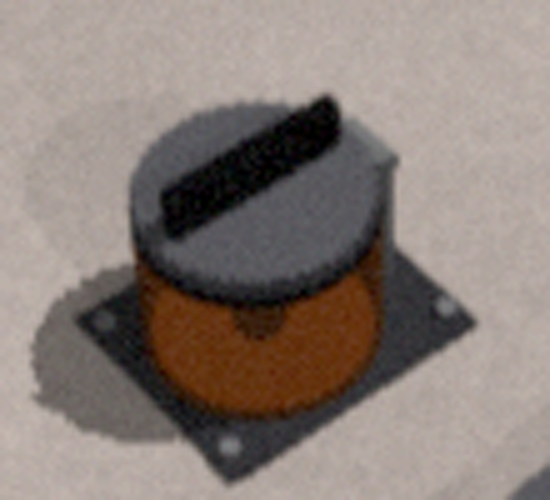

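View pics/end2.png

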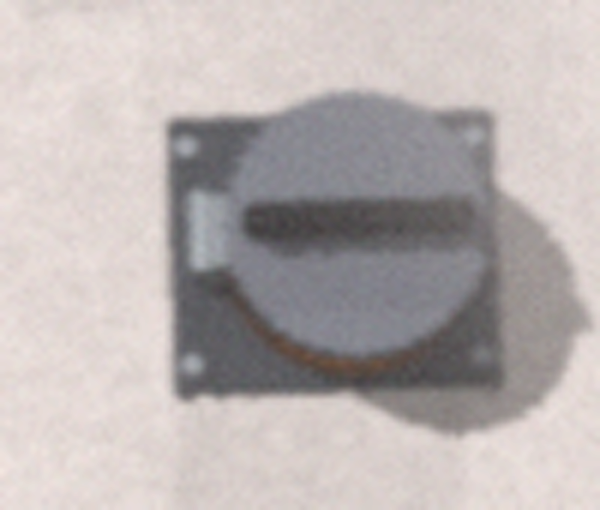

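View pics/end_s.png

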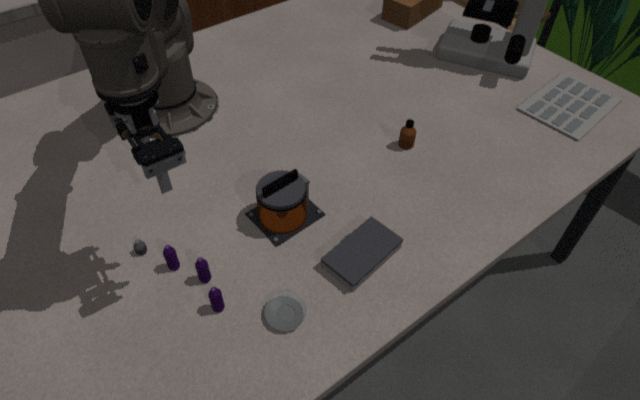

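The bar now points at the hinge: in the top crop its centre line runs (243,218) to (476,209), and 93.2° predicts (243,216) to (476,209). The short objective, decoys, dish, box and bottle look unmoved. With time in hand, I'll check that the lid is seated by touching the cap beside the bar near the free edge, where I expect z about 104 mm.

Run:
```python
from h import *
delta(534,-11,150)
```

```text
t 27.05 pos [ 547.8 -220.5  267.6] yaw_y -2.2 toolz [ 0.  0. -1.] gap 48.0 F [0.7 0.  0.6] j [-0.53  0.38  1.06  1.77 -0.35  1.2   0.59]
slide [208.8 -21.7 117.7]
```

arm_command --plan '[{"slide": [52,-5.5,0],"roll": 0,"claw": 255},{"slide": [52,-5.5,0],"roll": 0,"claw": 255},{"slide": [52,-5.5,0],"roll": 0,"claw": 255},{"slide": [52,-5.5,0],"roll": 0,"claw": 255},{"slide": [0,0,40],"roll": 0,"claw": 255},{"slide": [0,0,50],"roll": 0,"claw": 255},{"slide": [0,0,48],"roll": 0,"claw": 255},{"slide": [0,0,18],"roll": 0,"claw": 255},{"slide": [0,0,4],"roll": 0,"claw": 255},{"slide": [0,0,0],"roll": 0,"claw": 255}]'

```text
t: 28.3
tcp_pos: [534.5, -13.0, 108.6]
tool_rot: [0.721, 0.693, 0.001, 0.0]
contact_force: [-0.6, -0.3, 1.0]
finger_gap: 0.5
```

arm_command --plan '[{"slide": [0,0,1.5],"roll": 0,"claw": 255},{"slide": [0,0,0],"roll": 0,"claw": 255}]'

```text
t: 28.55
tcp_pos: [534.1, -13.0, 106.6]
tool_rot: [0.721, 0.693, 0.001, 0.0]
contact_force: [-0.1, 0.7, 0.2]
finger_gap: 0.2
```

arm_command --plan '[{"slide": [0,0,1],"roll": 0,"claw": 255},{"slide": [0,0,0],"roll": 0,"claw": 255}]'

```text
t: 28.8
tcp_pos: [533.7, -13.2, 104.9]
tool_rot: [0.721, 0.693, 0.0, -0.0]
contact_force: [0.3, -0.2, -0.2]
finger_gap: 0.3
```

arm_command --plan '[{"slide": [0,0,1],"roll": 0,"claw": 255},{"slide": [0,0,0],"roll": 0,"claw": 255}]'

```text
t: 29.05
tcp_pos: [533.8, -13.3, 104.0]
tool_rot: [0.721, 0.693, 0.0, 0.0]
contact_force: [-1.7, 0.3, 5.6]
finger_gap: 0.6
```

arm_command --plan '[{"slide": [0,0,0.8],"roll": 0,"claw": 255},{"slide": [0,0,0],"roll": 0,"claw": 255}]'

```text
t: 29.3
tcp_pos: [534.0, -13.4, 103.6]
tool_rot: [0.721, 0.693, 0.0, 0.0]
contact_force: [-3.3, 0.2, 14.1]
finger_gap: 0.3
```

Stiff contact at z 104.0 mm is exactly the height for lid shut and cap home. I retreat and take a last look.

arm_command --plan '[{"slide": [0,0,-15],"roll": 0,"claw": 255},{"slide": [0,0,-50],"roll": 0,"claw": 255},{"slide": [0,0,-50],"roll": 0,"claw": 255},{"slide": [0,0,-50],"roll": 0,"claw": 255},{"slide": [-50,0,0],"roll": 0,"claw": 255},{"slide": [-50,0,0],"roll": 0,"claw": 255},{"slide": [-50,0,0],"roll": 0,"claw": 255},{"slide": [-50,0,0],"roll": 0,"claw": 255},{"slide": [0,0,0],"roll": 0,"claw": 255},{"slide": [0,0,0],"roll": 0,"claw": 255},{"slide": [0,0,0],"roll": 0,"claw": 255}]'

```text
t: 30.68
tcp_pos: [526.2, -211.6, 268.2]
tool_rot: [0.72, 0.694, 0.0, -0.0]
contact_force: [0.1, -0.3, -0.4]
finger_gap: 0.7
```

Run:
```python
from h import *
delta(557.3,28,111)
a=arm.snapshot("scene"); b=arm.snapshot("top")
cv2.imwrite("pics/fin.png",np.vstack([cv2.resize(a["img"][110:330,110:430],(640,440)),cv2.resize(b["img"][180:265,270:370],(188,160)).repeat(1,0) if 0 else np.pad(cv2.resize(b["img"][180:265,270:370],(188,160)),((0,0),(0,452),(0,0)))]))
a0=cv2.imread("pics/scene0.png"); d=cv2.absdiff(a0,a["img"]).max(2)
for n,(x,y,w,h) in {"short":(130,236,20,24),"p1":(160,242,22,32),"p2":(192,255,22,32),"p3":(206,284,22,32),"dish":(260,290,48,46),"box":(318,215,90,75),"bottle":(395,116,26,36)}.items(): print(n,d[y:y+h,x:x+w].mean().round(1),d[y:y+h,x:x+w].max())
```

```text
t 30.68 pos [ 526.2 -211.6  268.2] yaw_y -2.1 toolz [-0.  0. -1.] gap 0.7 F [ 0.1 -0.3 -0.4] j [-0.6   0.33  1.1   1.82 -0.32  1.19  0.57]
slide [240.6  22.2 157.3]
short 3.1 10
p1 4.3 20
p2 3.9 18
p3 4.1 18
dish 2.8 9
box 3.0 12
bottle 3.9 20
```

View pics/fin.png

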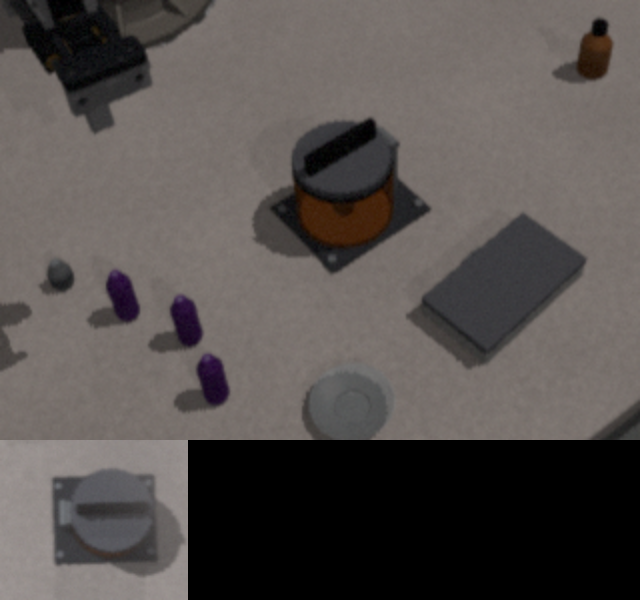

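The final view shows the lid flat and the bar at about (340,147) pointing at the hinge at (395,145). Everything else differs from the first picture only by noise, and the robot is clear. I hand in.

```bash
python3 -c "
from cell import arm
print(arm.sign_off())"
```

```text
the job is handed in; nothing more can be done
None
```

I placed the long objective in the jar standing on its thread, swung the lid shut, then turned the screw cap clockwise to its end stop. I handed the job in at about 31 s of the 58 s allowed; the sign-off gives no verdict.

- **Objective:** it touched the jar floor with the tool at 35.3 mm, against 35.4 predicted. The picture after release showed it standing. I pressed it down with up to 18 N before easing back and letting go.
- **Lid:** pressing near its free edge met a hard stop at about 107 mm, which fits a shut lid with the cap still loose at about 0.4 rad.
- **Cap:** after about 77° the turning moment rose to 0.6 N m and the fingers were forced open to 12.5 mm, so it was on its stop. Both views show the bar pointing at the hinge, to within a degree or two.
- **Lid and cap together:** I touched the cap near the lid's free edge once more and met firm contact at 104.0 mm, the height given for lid shut and cap home.
- **Other things on the bench:** comparing the first and last pictures shows only image noise around the short objective, purple decoys, dish, slide box and bottle.

No check failed or disagreed. The highest contact force I read was about 26 N, on the fingertips.

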